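# Move the house ornament to the next drying rail

## Task

On the craft table, freshly varnished plywood ornaments hang on two wooden drying rails. Pick up the house-shaped ornament by its hanger's grip block, lift it over the end stop of its rail and set it down gently, without dropping it, so that it hangs properly from the other rail, beside the star. Leave the round ornament and the star hanging where they are.

Things in the scene. Friction and masses are not known exactly. Their poses are not given: they have to be found in the camera images.
- house: Plywood house shape, gable up, 56 wide, 8 thick, under a rigid wooden hanger: crossbar 76 long (x), 24 wide, 8 thick lies across a rail's two bars; on it an upright grip block 14 thick (x), 24 wide (y), 8 to 54 mm above the origin: pinch its 14 mm from above. All hangs to 85 below. Raised 155 it clears all. 50-100 g. Origin: centre of crossbar's underside; y along the rail, z up
- rail_next: Rail to move it to, holding the star. Fixed; origin under its centre, on the table; y along, z up. Two level bars 12 wide at x = -22 and +22 mm, y -130 to +130, tops 125 mm up; ornaments hang in the 32 mm slot, crossbar on both bars. At each end a board 90 wide, 12 thick rises 20 mm over the bars (end stop). The house's own rail, beside it, is alike, turned slightly differently
- disc: Bystander: round plywood ornament, 62 mm across, 8 thick, on the same kind of hanger, on the house's rail, on either side of it (70 mm or more between centres). Origin and axes as for the house. Leave it hanging there
- star: Bystander: eight-pointed plywood star, 62 mm across, 8 thick, on the same kind of hanger, somewhere along the rail the house must go to; the wider side of it has room for the house. Origin and axes as for the house. Leave it hanging there

How it is judged (in metres and radians):
On the way, in this order (a step that is already met when the one before it is completed fails the run):
1. the house's hanger is lifted above the end stop's height, in the gripper (height (world z) of house above 0.146 m and contact force between the fingers and house above 0.3 N), for 0.1 s.
2. still in the gripper, its crossbar is brought down to within 15 mm of the other rail's bars (not dropped) (z of house in the frame of rail_next below 0.14 m and x of house in the frame of rail_next between -0.02 and 0.02 m and y of house in the frame of rail_next between -0.115 and 0.115 m and contact force between the fingers and house above 0.3 N), for 0.05 s.
At the end, for the whole second after the job is handed in: The house hangs from the other rail between its end stops: crossbar lying on both bars (height within 6 mm, centred across the rail within 15 mm), upright within 8 degrees, at rest; the disc and the star hang within 30 mm of where they were (z of house in the frame of rail_next between 0.119 and 0.131 m and x of house in the frame of rail_next between -0.015 and 0.015 m and y of house in the frame of rail_next between -0.115 and 0.115 m and angle between house's own z axis and vertical below 0.15 rad and linear speed of house below 0.03 m/s and distance of each of disc, star from where it was at the start of the episode below 0.03 m); the robot touches nothing.
It fails at once if the round ornament is pushed more than 30 mm or knocked off (distance of disc from where it was at the start of the episode above 0.03 m).
It fails at once if the star is pushed more than 30 mm or knocked off (distance of star from where it was at the start of the episode above 0.03 m).
It also fails if it takes over 45 s, if anything falls off the work surface, if the arm or the gripper's body presses on something with over 40 N, if the wrist force passes 120 N, or if a joint passes its speed limit or range.

## Robot

A 7-joint arm with a two-finger parallel gripper is mounted at the origin on the work surface. World frame = base frame: x ahead of the robot, y to its left, z up, the work surface at z = 0. Lengths are in m, angles in degrees, forces in N, time in s.
With the tool pointing down it reaches from about 0.4 to 0.875 m from the base axis. Payload 19.3 kg.
Tool frame: the origin (TCP) lies midway between the tips of the shut fingers; the grasp point (between the pads) lies robot.grip_depth behind it (robot.grip_depth is the distance from the TCP to the grasp point, in m); y points along the fingers, z is the direction in which the jaws open and shut, and the axes are right-handed (so a half turn about y gives the same grasp; the last joint's range is limited). The gripper opens to 85 mm and grips with 20 to 120 N. Pads are 22 mm wide; open, the fingers measure 114 mm over their backs; the gripper's body (76 mm by 85 mm) begins 54 mm behind the grasp point. The pads swing forward as they close: fully open they stand 13 mm farther back than shut.
Start: joints at [72.64, 29.874, -2.08, 91.645, 1.215, 58.505, -6.463], TCP at [0.144, -0.608, 0.231] pointing down, gripper open.
Joint ranges: [-166.77, 166.77], [-17.47, 122.26], [-85.68, 81.53], [9.62, 139.38], [-72.42, 252.41], [9.2, 110.78], [-144.41, 144.41]. Speed limits (degrees/s): [108.29, 108.29, 136.94, 136.94, 172.46, 172.46, 172.46].

## Interface

Orientations are given as [roll, pitch, yaw] about the fixed x, y, z axes, in that order (R = Rz(yaw) Ry(pitch) Rx(roll)).
In Python, from rig import robot, vision, job gives the robot as it stands.
- The arm moves only by the shell command python3 -m handwheel 'ROWS'. ROWS is JSON, a list of rows, each an object with "gripper": the finger opening in m, from 0 to 0.0854; "travel": the shift along the world's x, y, z in m, a list of three; "turn": the turn, a rotation vector about the world's x, y, z in degrees, a list of three. In form: [{"gripper": gripper, "travel": [x, y, z], "turn": [ax, ay, az]}, ...]. A call has 1 to 12 rows; each row shifts and turns the pose as measured when the row begins; what a row does not reach is not made up. A row lasts 1/12 s, in which the tool goes at most 41.7 mm and 7.16 degrees, less where a joint would pass 70% of its speed; a pose out of reach is approached as far as the arm can. A call with a gripper value outside its range is refused whole. The fingers move at their own pace and stop on an object; the grip force is fixed at half the most. Time passes only in rows, so rows that do not move let the fingers close. It gives the time, the measured TCP pose, the force and the opening at its end, in the units of the state.
- robot.observe(): the state, without advancing time (a new reading comes with each control period).
- vision.camera(name): name is "scene" or "top" or "wrist"; returns a dict with "color" (400x640x3 uint8, red, green, blue), "intrinsics" (3x3 intrinsics, pixels), "xyz" and "attitude" of the camera in the world. Camera axes: x right, y down, z forward; pixel columns grow to the right and rows downward; lengths in m; the calibration is good to about 2 mm. A picture is of the moment at which its call begins. There is no depth.
- job.job_done(): hands the job in, once; it reports no verdict.
Trained networks look in the newest picture that a camera, given by its name, has taken for a name from the list of things; names that differ only in an ending like _2 or _b are one class to them, and where a whole thing is asked for, a point or a joint stands for the part that bears it (a point fixed in the world has none). Each returns a list of dicts, best first, with "p" (0 to 1); they miss things now and then, are a little off and sometimes report something else, mostly with a low value. They report only what shows in the picture. A call takes as long as a camera call.
- vision.find_in(name, camera): "xyz" ([x, y, z] in m, in the coordinates of the camera as it stood for that picture, good to about 4 mm: the middle of the surface that is visible of it).
- vision.masks_of(name, camera): "region" (400x640 bool, what is visible of it).
The state is a dict: "time_s": time; "qpos": joint angles; "joint_velocities": joint speeds; "tau": joint torques, N m; "ee_pos": TCP position; "tcp_rot": TCP orientation; "contact_force": force on the tool from outside, world axes, zero at the start; "torque": the same for the moment, N m; "grip_width": finger opening in m.
Only numpy, scipy, OpenCV 4.12 (cv2) and the standard library are available. Lean on these libraries where they do the work, as an engineer would, in place of code of your own. Each camera call takes 0.05 s, during which the arm holds its last target. There are 200 camera calls.

## Working session

There is one attempt and no reset: what is moved stays moved. The work goes in short steps, Python scripts to look and compute and a shell command to move; the robot and the scene stay as the last step left them, time stands still between calls to the robot, and variables do not carry over. Pictures are saved under pics/ and viewed, about 8 in all and at most 12, crops included, and the job is handed in when it is done.

```bash
mkdir -p pics; cat > h.py <<'E'
import numpy as np,cv2
from scipy.spatial.transform import Rotation as R
from rig import robot,vision,job
def cam(n):
    c=vision.camera(n);c['R']=R.from_euler('xyz',c['attitude'],degrees=True).as_matrix();c['xyz']=np.array(c['xyz']);c['K']=np.array(c['intrinsics']);return c
def w(c,p): return c['R']@np.array(p)+c['xyz']
def px(c,P):
    q=c['K']@(c['R'].T@(np.array(P)-c['xyz']));return q[:2]/q[2]
def plane(c,u,v,z):
    d=c['R']@np.linalg.solve(c['K'],[u,v,1.]);return c['xyz']+d*(z-c['xyz'][2])/d[2]
def save(c,n): cv2.imwrite('pics/'+n,c['color'][:,:,::-1])
E
python3 - <<'E'
from h import *
s=robot.observe();print(s,robot.grip_depth)
for n in('scene','top'):
    c=cam(n);save(c,n+'1.png');print(n,c['xyz'],c['attitude'])
    for o in('house','disc','star','rail_next'):
        print(o,[(round(d['p'],2),w(c,d['xyz']).round(3),px(c,w(c,d['xyz'])).round()) for d in vision.find_in(o,n)])
E
```

```text
{'time_s': 0.0, 'qpos': array([72.64006203, 29.90913489, -2.08001014, 91.6719982 ,  1.21338197,
       58.50398209, -6.46203638]), 'joint_velocities': array([-0.00599882, -0.11965681,  0.09891675,  0.10351833,  0.05094103,
       -0.01522971,  0.03846626]), 'tau': array([-7.05337370e-04, -9.27112269e+01,  1.97973333e+00, -3.69933987e+01,
        1.79147412e-02,  8.19003879e-03,  1.21277512e-05]), 'ee_pos': array([ 0.14406589, -0.60784013,  0.23073737]), 'tcp_rot': array([-9.00629765e+01, -4.04040422e-03, -1.66663783e+02]), 'contact_force': array([ 0.31012613, -0.06097341, -0.34223286]), 'torque': array([-0.01653989,  0.00293263,  0.00817551]), 'grip_width': 0.08562799337599228} 0.0187
scene [0.86191522 0.55925664 0.85773345] [-139.16921599    0.46534046  150.34731574]
house [(0.9, array([ 0.572, -0.195,  0.137]), array([260., 137.]))]
disc [(0.79, array([ 0.582, -0.081,  0.129]), array([280., 175.])), (0.48, array([0.579, 0.193, 0.008]), array([350., 307.]))]
star [(0.57, array([0.577, 0.102, 0.134]), array([328., 235.]))]
rail_next [(0.75, array([0.578, 0.191, 0.01 ]), array([350., 305.]))]
top [ 0.44346166 -0.0082148   0.84893151] [-171.29672751   -0.67303452  -88.42995694]
house [(0.62, array([ 0.566, -0.194,  0.136]), array([432., 194.]))]
disc [(0.7, array([ 0.572, -0.088,  0.137]), array([366., 188.]))]
star [(0.64, array([0.565, 0.097, 0.133]), array([249., 189.]))]
rail_next [(0.84, array([0.546, 0.204, 0.01 ]), array([200., 210.]))]
```

View pics/top1.png

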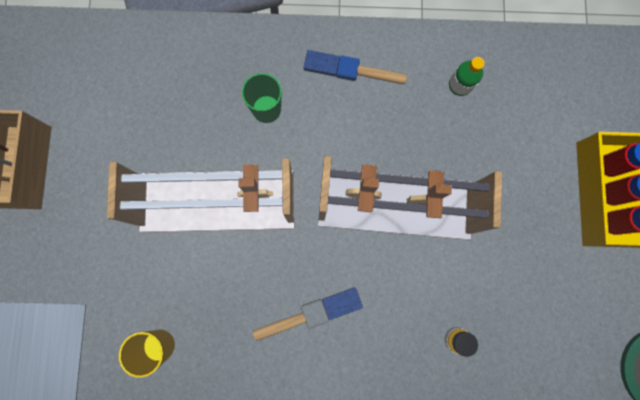

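View pics/scene1.png

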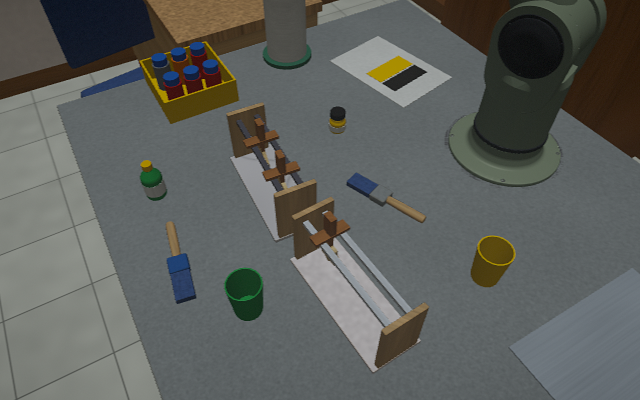

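The top view shows the target rail on the left, with white bars at u 121–283 and the star at u≈250. The house's rail is on the right with dark bars, the disc at u≈367 and the house at u≈437.

```bash
python3 - <<'E'
from h import *
c=cam('top')
for n,pts in {'next':[(121,178.5),(281,174.5),(121,206),(281,203)],'own':[(332,174.5),(489,187.5),(332,200.5),(489,213.5)]}.items():
    P=np.array([plane(c,u,v,.125)[:2] for u,v in pts]);print(n,P.round(4).tolist(),[np.degrees(np.arctan2(*(a-b)[:2])) for a,b in((P[0],P[1]),(P[2],P[3]))])
for o in('house','disc','star'):
    m=vision.masks_of(o,'top')[0]['region'];im=c['color'];
    ys,xs=np.where(m);print(o,m.sum(),xs.min(),xs.max(),ys.min(),ys.max())
E
python3 -m handwheel '[{"gripper":0.0854,"travel":[0.01,0.01,0.02],"turn":[0,0,6.5]},{"gripper":0.0854,"travel":[0.02,0.02,0.02],"turn":[0,0,6.5]},{"gripper":0.0854,"travel":[0.025,0.025,0.02],"turn":[0,0,6.5]},{"gripper":0.0854,"travel":[0.025,0.025,0.02],"turn":[0,0,6.5]},{"gripper":0.0854,"travel":[0.025,0.025,0.02],"turn":[0,0,6.5]},{"gripper":0.0854,"travel":[0.025,0.025,0],"turn":[0,0,6.5]},{"gripper":0.0854,"travel":[0.025,0.025,0],"turn":[0,0,6.5]},{"gripper":0.0854,"travel":[0.025,0.025,0],"turn":[0,0,6.5]},{"gripper":0.0854,"travel":[0.025,0.025,0],"turn":[0,0,6.5]},{"gripper":0.0854,"travel":[0.025,0.025,0],"turn":[0,0,6.5]},{"gripper":0.0854,"travel":[0.025,0.025,0],"turn":[0,0,6.5]},{"gripper":0.0854,"travel":[0.025,0.025,0],"turn":[0,0,0]}]'
```

```text
next [[0.5783, 0.3046], [0.5925, 0.0478], [0.5337, 0.3005], [0.5459, 0.046]] [np.float64(-3.1724716741128183), np.float64(-2.75310644978915)]
own [[0.5949, -0.0347], [0.5811, -0.2894], [0.5524, -0.0356], [0.5386, -0.2881]] [np.float64(3.118191204349012), np.float64(3.1155719578303342)]
house 1022 407 451 170 217
disc 924 346 380 164 211
star 935 237 272 164 211
time_s: 1.7
ee_pos: [0.4268, -0.318, 0.3369]
tcp_rot: [-89.9, -0.6, -92.3]
contact_force: [0.0, -1.9, -0.3]
grip_width: 0.0851
```

```bash
python3 -m handwheel '[{"gripper":0.0854,"travel":[0.03,0.03,-0.01],"turn":[0,0,0]},{"gripper":0.0854,"travel":[0.03,0.03,-0.01],"turn":[0,0,0]},{"gripper":0.0854,"travel":[0.03,0.03,-0.01],"turn":[0,0,0]},{"gripper":0.0854,"travel":[0.03,0.03,-0.01],"turn":[0,0,0]},{"gripper":0.0854,"travel":[0.015,0.01,0],"turn":[0,0,0]},{"gripper":0.0854,"travel":[0,0,0],"turn":[0,0,-0.8]},{"gripper":0.0854,"travel":[0,0,0],"turn":[0,0,0]}]'
python3 - <<'E'
from h import *
s=robot.observe();print(s['ee_pos'],s['tcp_rot'])
c=cam('wrist');save(c,'w1.png');print(c['xyz'],c['attitude'])
for o in('house','disc'):
    print(o,[(round(d['p'],2),w(c,d['xyz']).round(3),px(c,w(c,d['xyz'])).round()) for d in vision.find_in(o,'wrist')])
print(px(c,[.565,-.195,.179]),px(c,[.565,-.205,.133]))
E
```

```text
time_s: 2.28
ee_pos: [0.5619, -0.1828, 0.2988]
tcp_rot: [-89.7, -0.6, -92.6]
contact_force: [-0.3, -0.1, 0.6]
grip_width: 0.0853
[ 0.56191728 -0.18277482  0.29877399] [-89.73606938  -0.55272965 -92.61233694]
[ 0.56421486 -0.11076081  0.43935877] [163.15442371  -0.30132348  -2.62869667]
house [(0.65, array([ 0.565, -0.203,  0.128]), array([322., 197.]))]
disc [(0.65, array([ 0.575, -0.096,  0.135]), array([327.,  91.]))]
[322.39022568 204.84930186] [322.06319809 200.46220647]
```

View pics/w1.png

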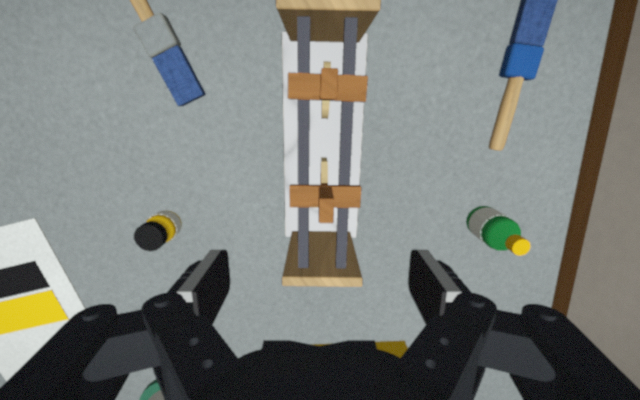

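```bash
python3 - <<'E'
from h import *
c=cam('wrist')
print(plane(c,325.5,196,.133),plane(c,326.3,210,.179),plane(c,326.3,222,.179),plane(c,327.5,87,.133))
a=c['color'][140:240,270:390];cv2.imwrite('pics/w1c.png',cv2.resize(a,None,fx=6,fy=6,interpolation=cv2.INTER_CUBIC)[:,:,::-1])
E
```

```text
[ 0.56795386 -0.20260695  0.133     ] [ 0.56744314 -0.2023956   0.179     ] [ 0.56697174 -0.21405304  0.179     ] [ 0.57429867 -0.09482295  0.133     ]
```

View pics/w1c.png

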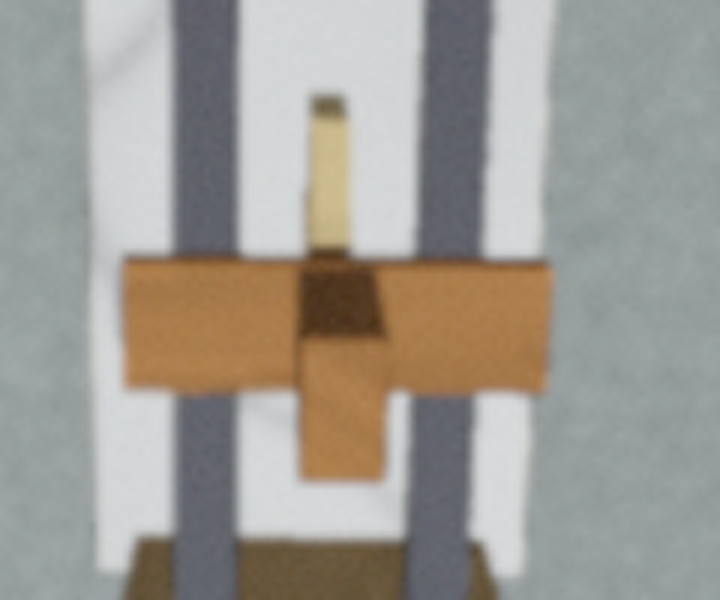

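```bash
python3 -m handwheel '[{"gripper":0.0854,"travel":[0.005,-0.018,0],"turn":[0.5,0.2,-0.5]},{"gripper":0.0854,"travel":[0,0,-0.025],"turn":[0,0,0]},{"gripper":0.0854,"travel":[0,0,-0.03],"turn":[0,0,0]},{"gripper":0.0854,"travel":[0,0,-0.03],"turn":[0,0,0]},{"gripper":0.0854,"travel":[0,0,-0.03],"turn":[0,0,0]},{"gripper":0.0854,"travel":[0,0,-0.01],"turn":[0,0,0]},{"gripper":0.0854,"travel":[0,0,0],"turn":[0,0,0]}]'
```

```text
time_s: 3.07
ee_pos: [0.5623, -0.213, 0.1748]
tcp_rot: [-89.5, -0.4, -93.9]
contact_force: [-0.7, 0.3, 0.6]
grip_width: 0.0855
```

```bash
python3 -m handwheel '[{"gripper":0.0854,"travel":[0.005,0.0115,0],"turn":[0.4,0.5,0.8]},{"gripper":0.0854,"travel":[0,0,0],"turn":[0,0,0]},{"gripper":0.0854,"travel":[0,0,0],"turn":[0,0,0]}]'
python3 - <<'E'
from h import *
c=cam('wrist');save(c,'w2.png');s=robot.observe();print(s['ee_pos'],s['tcp_rot'])
E
```

```text
time_s: 3.32
ee_pos: [0.568, -0.2027, 0.1783]
tcp_rot: [-90.0, -0.1, -93.2]
contact_force: [-0.2, -0.6, 0.7]
grip_width: 0.0854
[ 0.56833765 -0.20233799  0.17857233] [-89.90961042  -0.11366186 -93.18964209]
```

View pics/w2.png

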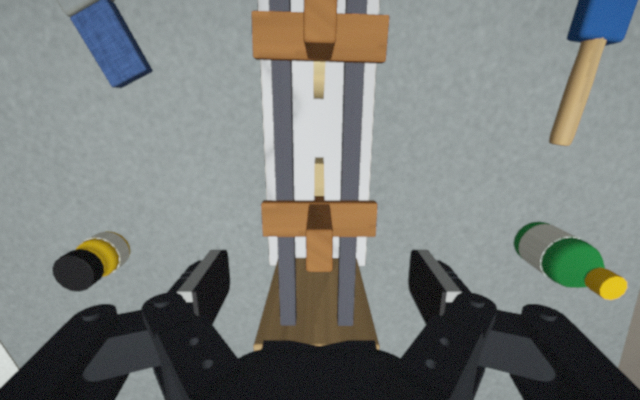

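Fingers (u 228/411) are centred on the block (u≈319, top face v≈231–271).

```bash
python3 - <<'E'
from h import *
c=cam('wrist');print(plane(c,319.5,251,.179),plane(c,319.5,218,.133),robot.observe()['ee_pos'])
E
python3 -m handwheel '[{"gripper":0.0854,"travel":[0,0,-0.015],"turn":[0,0,0]},{"gripper":0.0854,"travel":[0,0,-0.015],"turn":[0,0,0]},{"gripper":0.0854,"travel":[0,0,-0.008],"turn":[0,0,0]},{"gripper":0.0854,"travel":[0,0,0],"turn":[0,0,0]},{"gripper":0.0854,"travel":[0,0,0],"turn":[0,0,0]}]'
```

```text
[ 0.56856992 -0.20026311  0.179     ] [ 0.56884193 -0.19912732  0.133     ] [ 0.56816402 -0.20239116  0.17830162]
time_s: 3.83
ee_pos: [0.5698, -0.2037, 0.1434]
tcp_rot: [-89.6, -0.3, -93.3]
contact_force: [-1.1, 0.7, 0.8]
grip_width: 0.0854
```

```bash
python3 -m handwheel '[{"gripper":0.0854,"travel":[-0.001,0.003,0],"turn":[0.3,0.3,0]},{"gripper":0.03,"travel":[0,0,0],"turn":[0,0,0]},{"gripper":0.0,"travel":[0,0,0],"turn":[0,0,0]},{"gripper":0.0,"travel":[0,0,0],"turn":[0,0,0]},{"gripper":0.0,"travel":[0,0,0],"turn":[0,0,0]},{"gripper":0.0,"travel":[0,0,0],"turn":[0,0,0]},{"gripper":0.0,"travel":[0,0,0],"turn":[0,0,0]},{"gripper":0.0,"travel":[0,0,0],"turn":[0,0,0]},{"gripper":0.0,"travel":[0,0,0],"turn":[0,0,0]}]'
```

```text
time_s: 4.58
ee_pos: [0.57, -0.2008, 0.1466]
tcp_rot: [-89.7, -0.0, -93.3]
contact_force: [0.2, -0.4, -0.6]
grip_width: 0.0132
```

```bash
python3 -m handwheel '[{"gripper":0.0,"travel":[0,0,0.008],"turn":[0,0,0]},{"gripper":0.0,"travel":[0,0,0.015],"turn":[0,0,0]},{"gripper":0.0,"travel":[0,0,0.02],"turn":[0,0,0]},{"gripper":0.0,"travel":[0,0,0.025],"turn":[0,0,0]},{"gripper":0.0,"travel":[0,0,0.025],"turn":[0,0,0]},{"gripper":0.0,"travel":[0,0,0.025],"turn":[0,0,0]},{"gripper":0.0,"travel":[0,0,0.025],"turn":[0,0,0]},{"gripper":0.0,"travel":[0,0,0.02],"turn":[0,0,0]},{"gripper":0.0,"travel":[0,0,0.005],"turn":[0,0,0]},{"gripper":0.0,"travel":[0,0,0],"turn":[0,0,0]},{"gripper":0.0,"travel":[0,0,0],"turn":[0,0,0]}]'
python3 - <<'E'
from h import *
c=cam('wrist');save(c,'w3.png');s=robot.observe();print(s['ee_pos'],s['tcp_rot'],s['grip_width'])
c=cam('top')
for o in('house','star','disc'):
    print(o,[(round(d['p'],2),w(c,d['xyz']).round(3),px(c,w(c,d['xyz'])).round()) for d in vision.find_in(o,'top')])
E
```

```text
time_s: 5.5
ee_pos: [0.5672, -0.1992, 0.3261]
tcp_rot: [-89.8, 0.1, -93.2]
contact_force: [-0.4, 0.6, 0.3]
grip_width: 0.0134
[ 0.5671167  -0.19919521  0.32569951] [-8.98402305e+01  7.50635188e-02 -9.31676544e+01] 0.013197374830227232
house [(0.85, array([ 0.566, -0.187,  0.314]), array([464., 170.]))]
star [(0.97, array([0.565, 0.096, 0.132]), array([250., 190.]))]
disc [(0.59, array([ 0.571, -0.088,  0.134]), array([365., 189.]))]
```

View pics/w3.png

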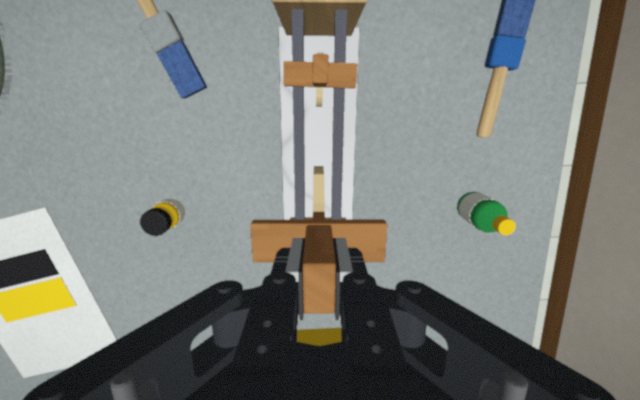

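```bash
python3 -m handwheel '[{"gripper":0.0,"travel":[0,0.012,0],"turn":[0,0,0]},{"gripper":0.0,"travel":[0,0.025,0],"turn":[0,0,1]},{"gripper":0.0,"travel":[0,0.035,0],"turn":[0,0,1]},{"gripper":0.0,"travel":[0,0.035,0],"turn":[0,0,1]},{"gripper":0.0,"travel":[0,0.035,0],"turn":[0,0,1]},{"gripper":0.0,"travel":[0,0.035,0],"turn":[0,0,1]},{"gripper":0.0,"travel":[0,0.035,0],"turn":[0,0,1]},{"gripper":0.0,"travel":[0,0.035,0],"turn":[0,0,0]},{"gripper":0.0,"travel":[0,0.035,0],"turn":[0,0,0]},{"gripper":0.0,"travel":[0,0.025,0],"turn":[0,0,0]},{"gripper":0.0,"travel":[0,0.01,0],"turn":[0,0,0]},{"gripper":0.0,"travel":[0,0,0],"turn":[0,0,0]}]'
```

```text
time_s: 6.75
ee_pos: [0.5585, 0.1378, 0.3186]
tcp_rot: [-90.5, 0.3, -86.9]
contact_force: [-0.2, 0.2, -0.6]
grip_width: 0.0134
```

```bash
python3 -m handwheel '[{"gripper":0.0,"travel":[0,0.02,0],"turn":[-0.3,-0.5,0]},{"gripper":0.0,"travel":[0,0.03,0],"turn":[0,0,0]},{"gripper":0.0,"travel":[0.002,0.015,0],"turn":[0,0,0]},{"gripper":0.0,"travel":[0,0,0],"turn":[0,0,0]},{"gripper":0.0,"travel":[0,0,0],"turn":[0,0,0]}]'
python3 - <<'E'
from h import *
c=cam('wrist');save(c,'w4.png');s=robot.observe();print(s['ee_pos'],s['tcp_rot'],s['grip_width'])
c=cam('top');save(c,'t4.png')
E
```

```text
time_s: 7.17
ee_pos: [0.56, 0.2017, 0.3167]
tcp_rot: [-90.1, -0.2, -87.1]
contact_force: [0.5, -0.2, -0.6]
grip_width: 0.0134
[0.55996729 0.20135211 0.31665622] [-90.13640983  -0.23057131 -87.0873831 ] 0.01340762266275187
```

View pics/w4.png

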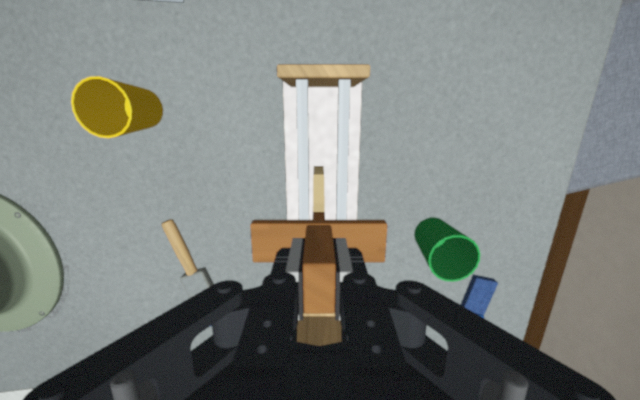

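```bash
python3 - <<'E'
from h import *
c=cam('wrist');a,b=plane(c,323.5,85,.125),plane(c,323,215,.125);print(a,b,np.degrees(np.arctan2(-(a-b)[0],(a-b)[1])))
d=(a-b)/(a-b)[1];s=robot.observe();print('x at house',b+d*(s['ee_pos'][1]-b[1]),s['ee_pos'])
print(plane(c,319.5,239,s['ee_pos'][2]-.0135))
E
```

```text
[0.55965761 0.29618131 0.125     ] [0.56675861 0.15457146 0.125     ] 2.8706797442505576
x at house [0.56444584 0.20069327 0.125     ] [0.56023126 0.20069327 0.31690934]
[0.56006693 0.20345937 0.30340934]
```

```bash
python3 -m handwheel '[{"gripper":0.0,"travel":[0.003,0,-0.01],"turn":[0,0,0]},{"gripper":0.0,"travel":[0,0,-0.02],"turn":[0,0,0]},{"gripper":0.0,"travel":[0,0,-0.025],"turn":[0,0,0]},{"gripper":0.0,"travel":[0,0,-0.025],"turn":[0,0,0]},{"gripper":0.0,"travel":[0,0,-0.02],"turn":[0,0,0]},{"gripper":0.0,"travel":[0,0,-0.01],"turn":[0,0,0]},{"gripper":0.0,"travel":[0,0,0],"turn":[0,0,0]},{"gripper":0.0,"travel":[0,0,0],"turn":[0,0,0]}]'
```

```text
time_s: 7.98
ee_pos: [0.5653, 0.1923, 0.1999]
tcp_rot: [-90.0, -0.4, -87.7]
contact_force: [-0.4, -0.8, 0.0]
grip_width: 0.0135
```

```bash
python3 -m handwheel '[{"gripper":0.0,"travel":[-0.002,0.005,-0.005],"turn":[0.3,0,0.7]},{"gripper":0.0,"travel":[0,0.004,-0.012],"turn":[0,0,0]},{"gripper":0.0,"travel":[0,0.002,-0.015],"turn":[0,0,0]},{"gripper":0.0,"travel":[0,0.001,-0.006],"turn":[0,0,0]},{"gripper":0.0,"travel":[0,0,0],"turn":[0,0,0]},{"gripper":0.0,"travel":[0,0,0],"turn":[0,0,0]}]'
python3 - <<'E'
from h import *
c=cam('wrist');save(c,'w5.png');s=robot.observe();print(s['ee_pos'],s['tcp_rot'],s['grip_width'])
c=cam('scene');a=c['color'][180:370,260:440];cv2.imwrite('pics/s5.png',cv2.resize(a,None,fx=3,fy=3,interpolation=cv2.INTER_CUBIC)[:,:,::-1])
E
```

```text
time_s: 8.48
ee_pos: [0.5649, 0.2065, 0.1626]
tcp_rot: [-89.7, 0.1, -86.9]
contact_force: [-0.5, -0.3, -0.4]
grip_width: 0.0136
[0.56494979 0.20647941 0.16278911] [-89.6530453    0.09291455 -86.94789398] 0.013192485370399125
```

View pics/w5.png

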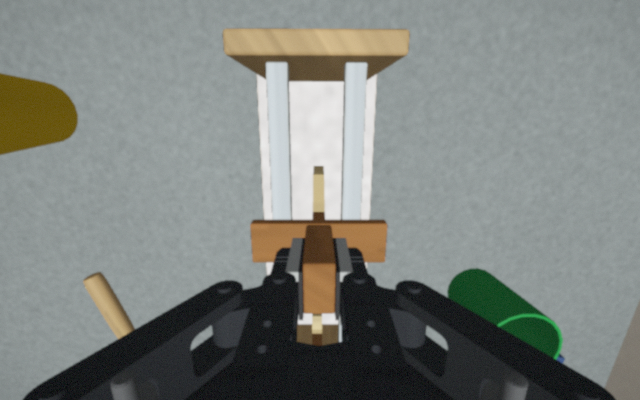

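View pics/s5.png

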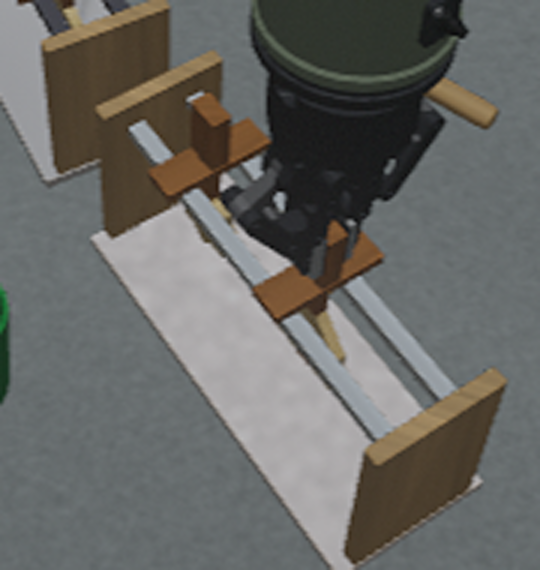

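The plate (u≈319) is centred in the slot (bar mid u≈317), and the star is clear. Now I lower to contact.

```bash
python3 -m handwheel '[{"gripper":0.0,"travel":[-0.001,0,-0.006],"turn":[0,0.2,0]},{"gripper":0.0,"travel":[0,0,-0.004],"turn":[0,0,0]},{"gripper":0.0,"travel":[0,0,-0.003],"turn":[0,0,0]},{"gripper":0.0,"travel":[0,0,0],"turn":[0,0,0]},{"gripper":0.0,"travel":[0,0,0],"turn":[0,0,0]}]'
```

```text
time_s: 9.0
ee_pos: [0.5648, 0.2063, 0.1502]
tcp_rot: [-89.7, 0.1, -87.0]
contact_force: [1.3, -0.6, -1.1]
grip_width: 0.0133
```

```bash
python3 -m handwheel '[{"gripper":0.0,"travel":[0,0,-0.0015],"turn":[0,0,0]},{"gripper":0.0,"travel":[0,0,0],"turn":[0,0,0]}]'
```

```text
time_s: 9.17
ee_pos: [0.5648, 0.2062, 0.1486]
tcp_rot: [-89.7, 0.1, -87.0]
contact_force: [-0.1, 0.6, -0.5]
grip_width: 0.0132
```

```bash
python3 -m handwheel '[{"gripper":0.0,"travel":[0,0,-0.0015],"turn":[0,0,0]},{"gripper":0.0,"travel":[0,0,0],"turn":[0,0,0]}]'; python3 -m handwheel '[{"gripper":0.0,"travel":[0,0,-0.001],"turn":[0,0,0]},{"gripper":0.0,"travel":[0,0,0],"turn":[0,0,0]}]'
```

```text
time_s: 9.33
ee_pos: [0.5649, 0.2062, 0.1471]
tcp_rot: [-89.7, 0.1, -87.0]
contact_force: [-0.5, -0.2, -1.3]
grip_width: 0.0131
time_s: 9.5
ee_pos: [0.5652, 0.2064, 0.1467]
tcp_rot: [-89.7, 0.1, -87.0]
contact_force: [0.4, 0.0, -1.0]
grip_width: 0.0131
```

```bash
for i in 1; do python3 -m handwheel '[{"gripper":0.0,"travel":[0,0,-0.0015],"turn":[0,0,0]},{"gripper":0.0,"travel":[0,0,0],"turn":[0,0,0]}]'; done; python3 - <<'E'
from h import *
c=cam('scene');a=c['color'][220:330,310:420];cv2.imwrite('pics/s6.png',cv2.resize(a,None,fx=5,fy=5,interpolation=cv2.INTER_CUBIC)[:,:,::-1])
E
```

```text
time_s: 9.67
ee_pos: [0.5655, 0.2067, 0.147]
tcp_rot: [-89.6, 0.1, -87.0]
contact_force: [0.4, 0.5, -0.7]
grip_width: 0.0129
```

View pics/s6.png

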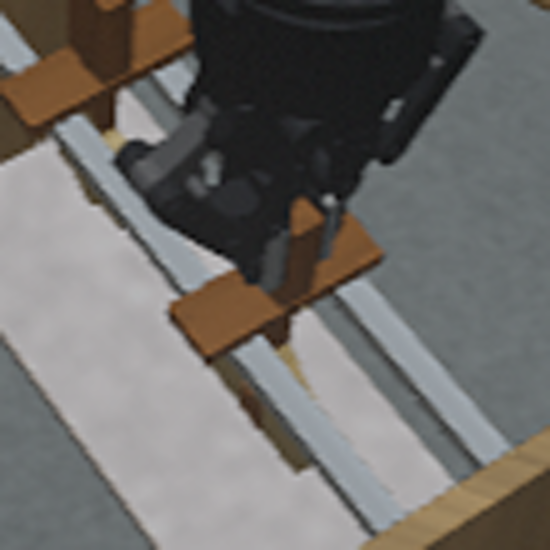

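The crossbar appears to lie on both bars, but the force is unclear, so I nudge once more.

```bash
python3 -m handwheel '[{"gripper":0.0,"travel":[-0.001,0,-0.002],"turn":[0,0,0]},{"gripper":0.0,"travel":[0,0,-0.001],"turn":[0,0,0]}]'
```

```text
time_s: 9.88
ee_pos: [0.5659, 0.2068, 0.1465]
tcp_rot: [-89.4, 0.1, -87.1]
contact_force: [-11.6, -4.8, 21.6]
grip_width: 0.0131
```

Contact is confirmed (about 22 N), so I release and retreat upward.

```bash
python3 -m handwheel '[{"gripper":0.0,"travel":[0,0,0.001],"turn":[0,0,0]},{"gripper":0.05,"travel":[0,0,0],"turn":[0,0,0]},{"gripper":0.05,"travel":[0,0,0],"turn":[0,0,0]},{"gripper":0.05,"travel":[0,0,0],"turn":[0,0,0]},{"gripper":0.05,"travel":[0,0,0],"turn":[0,0,0]}]'
```

```text
time_s: 10.3
ee_pos: [0.5658, 0.2068, 0.1473]
tcp_rot: [-89.3, 0.1, -87.1]
contact_force: [0.8, -0.1, -0.1]
grip_width: 0.0504
```

```bash
python3 -m handwheel '[{"gripper":0.05,"travel":[0,0,0.01],"turn":[0,0,0]},{"gripper":0.05,"travel":[0,0,0.02],"turn":[0,0,0]},{"gripper":0.05,"travel":[0,0,0.03],"turn":[0,0,0]},{"gripper":0.05,"travel":[0,0,0.03],"turn":[0,0,0]},{"gripper":0.05,"travel":[0,0,0.03],"turn":[0,0,0]},{"gripper":0.05,"travel":[0,0,0.03],"turn":[0,0,0]},{"gripper":0.05,"travel":[-0.02,0,0.01],"turn":[0,0,0]},{"gripper":0.05,"travel":[0,0,0],"turn":[0,0,0]},{"gripper":0.05,"travel":[0,0,0],"turn":[0,0,0]}]'
python3 - <<'E'
from h import *
s=robot.observe();print(s['ee_pos'],s['contact_force'])
for n in('scene','top'):
    c=cam(n);
    for o in('house','disc','star'):
        print(n,o,[(round(d['p'],2),w(c,d['xyz']).round(3)) for d in vision.find_in(o,n)][:2])
    if n=='scene': a=c['color'][120:370,220:450];cv2.imwrite('pics/s7.png',cv2.resize(a,None,fx=2.4,fy=2.4,interpolation=cv2.INTER_CUBIC)[:,:,::-1])
E
```

```text
time_s: 11.05
ee_pos: [0.5425, 0.207, 0.3185]
tcp_rot: [-89.5, 0.2, -86.9]
contact_force: [0.6, -1.4, -0.6]
grip_width: 0.0499
[0.54252256 0.20704023 0.31854583] [ 0.59360334 -1.37142859 -0.62952785]
scene house [(0.89, array([0.573, 0.209, 0.132]))]
scene disc [(0.96, array([ 0.58 , -0.083,  0.132]))]
scene star [(0.91, array([0.579, 0.099, 0.133]))]
top house [(0.55, array([0.562, 0.2  , 0.138]))]
top disc [(0.74, array([ 0.571, -0.087,  0.136]))]
top star [(0.9, array([0.564, 0.095, 0.133])), (0.44, array([ 0.569, -0.089,  0.136]))]
```

View pics/s7.png

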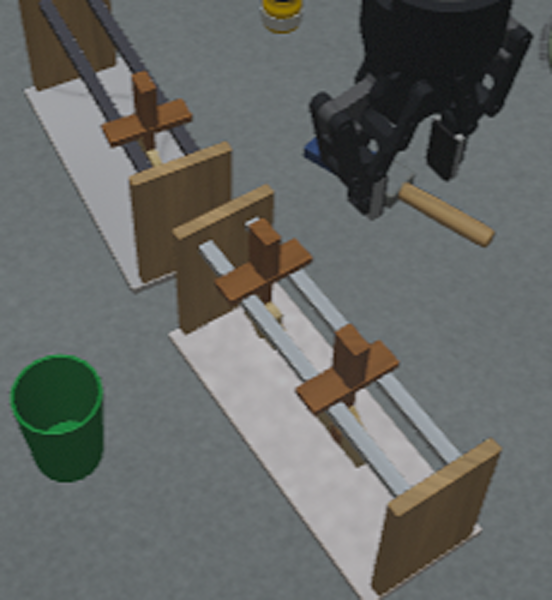

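The house hangs level across both bars beside the star, and the disc and star have not moved. Handing in.

```bash
python3 -c "
from rig import job
print(job.job_done())"
```

```text
the job is handed in; nothing more can be done
None
```

The house ornament now hangs on the other rail, about 105 mm from the star, and the job is handed in; no verdict came back. I gripped it by its block, lifted it about 180 mm over the end stops, carried it across and lowered it onto the bars before releasing. It took about 11 s of the 45 s allowed.

**Last checks:**
- **House:** the final picture shows its crossbar flat on both bars, upright and clear of the end stops. The gripper was about 170 mm above it, touching nothing.
- **Disc and star:** both were found within a few millimetres of their starting positions.

**What disagreed:**
- **Rail position:** the top and wrist cameras put the target rail's centre line about 3 mm apart in x. I aimed between them, and the close-up showed the house within about 1 mm of centre in the slot. It was set down 2–3 mm farther in x than I aimed, still well inside the 15 mm tolerance.
- **Final house position:** the scene and top cameras differed by about 10 mm in x. They differed by a similar amount for the star and disc from the start, so it is a camera difference, not a shift of the house.
- **Contact at set-down:** early force readings were unclear, so I nudged down again. That gave about 22 N, which confirmed it was seated and stayed below the 40 N and 120 N limits.

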